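Snap the battery cap into the bedside lamp

ROBOT

A 6-joint arm with a two-finger parallel gripper is mounted at the origin on the work surface. World frame = base frame: x ahead of the robot, y to its left, z up, the work surface at z = 0. Lengths are in m, angles in rad, forces in N, time in s.
With the tool pointing down it reaches from about 0.35 to 0.8 m from the base axis. Payload 7.3 kg.
Tool frame: the origin (TCP) lies between the finger pads; the fingertips stand 17 mm ahead of it and the grasp point (between the pads) lies 2 mm behind it; z points along the fingers, y is the line along which they close (so a half turn about z gives the same grasp; the last joint's range is limited). The gripper opens to 85 mm and grips with 20 to 120 N. Pads are 22 mm wide; open, the fingers measure 114 mm over their backs; the gripper's body (76 mm by 85 mm) begins 54 mm behind the grasp point. The pads swing forward as they close: fully open they stand 13 mm farther back than shut.
Start: joints at [-1.434, 0.342, 1.524, -0, 1.275, -0.146], TCP at [0.147, -0.504, 0.21] pointing down, gripper open.
Joint ranges: [-2.53, 2.53], [-0.77, 2.02], [0.04, 2.7], [-1, 4.14], [0.28, 2.66], [-3.11, 3.11]. Speed limits (rad/s): [2.57, 2.57, 3.14, 3.14, 3.14, 3.14].

INTERFACE

Orientations are given as a unit quaternion [x, y, z, w].
In Python, from cell import * gives the robot as it stands. The module is installed in compiled form; this text tells all that it offers.
- The arm moves only by the tool send_rows, never from a script. Its argument "targets" is a list of rows, each a list of 2 entries, a list of its own where there are three numbers: the shift along the tool's x, y, z in m, then the turn, a rotation vector about the tool's x, y, z in degrees. In form: [[[dx, dy, dz], [wx, wy, wz]], ...]. A call has 1 to 10 rows; each row is the pose to reach, as a shift and turn from the pose commanded when the call began, along the tool's axes at that moment; what a row does not reach only later rows make up. A row lasts 1/12 s, in which the tool goes at most 41.7 mm and 7.16 degrees, less where a joint would pass 70% of its speed; a pose out of reach is approached as far as the arm can. A call with a gripper value outside its range is refused whole. "claw" is the finger opening in m, from 0 to 0.0854, set as the call begins (left out, the last holds). The fingers move at their own pace and stop on an object; "grip_force" is the grip in N (left out, the last holds). Time passes only in rows, so rows that repeat a pose let the fingers close. It gives the time, the measured TCP pose, the force, the opening and the grip force at its end, in the units of the state.
- get_obs(): the state, without advancing time (a new reading comes with each control period).
- camera(name): name is "scene" or "top" or "wrist"; returns the picture (420x560x3 uint8, blue, green, red); there is no depth.
- get_calibration(name): a dict with "fov_y" (degrees; the focal length in pixels is half the picture's height over the tangent of half this angle, whatever the lens; pixels are square), "cx", "cy" (the principal point, pixels), "pose" (4x4, takes a point from camera to world coordinates). Camera axes: x right, y down, z forward; pixel columns grow to the right and rows downward; lengths in m; the calibration is good to about 2 mm. A picture is of the moment at which its call begins: read the wrist's pose just before it. get_calibration takes no time and is no camera call; for the wrist camera it gives the pose at the moment of the call.
- hand_in(): hands the job in; it is judged then, once.
The state is a dict: "time": time; "joints": joint angles; "joint_velocities": joint speeds; "tau": joint torques, N m; "position": TCP position; "ee_rot": TCP orientation; "contact_force": force on the tool from outside, world axes, zero at the start; "wrist_torque": the same for the moment, N m; "gripper_width": finger opening in m; "grasp_force": force on a finger pad.
Only numpy, scipy, OpenCV 4.12 (cv2) and the standard library are available. Lean on these libraries where they do the work, as an engineer would, in place of code of your own. Each camera call takes 0.05 s, during which the arm holds its last target. There are 200 camera calls.

TASK

The bedside lamp's foot lies upside down on the table with its blue battery cap resting loose on the battery spring in the round well. Take the wooden presser from the white dish, press the cap squarely down with it until it clicks home and stays down by itself, never pushing on the cap with more than 30 newtons or with the gripper itself, then stand the presser upright in its dish again and let go. Leave the tumbler, the clock and the books alone.

Things in the scene. Friction and masses are not known exactly. Their poses are not given: they have to be found in the camera images.
- lamp: White lamp foot lying upside down, a block 150 x 150 x 70 mm fixed to the table; origin at the centre of its underside, z up. In its upper face is a round battery well, 62 mm wide and over 45 mm deep, holding a battery spring and, lower down, a retaining ring with four spring catches. How deep the ring sits differs from lamp to lamp and cannot be seen.
- well (a point): Centre of the mouth of the round battery well, level with the upper face of the lamp foot (70 mm above the table); z up. The cap clicks home with its top anywhere from about 10 mm above this point to 12 mm below it: only the force tells where.
- cap_top (a point): Centre of the flat top of the loose blue plastic cap, a disc 60 mm wide and 36 mm high; z up. At the start it stands in the well on the battery spring, its top about 20 mm above the well's mouth.
- cap: The same cap; origin at the centre of its underside. Pushed slowly, the spring resists with 2 N rising to 6 N; over some 4 mm the catches add a hump, 10 to 17 N in all at its top. At the click the push falls below 6 N; about 3 mm farther is a hard stop where it rises steeply. Let go before the click, the cap springs back up; after it, it stays down, 1 to 2 mm above the stop.
- grip (a point): Centre of the presser's handle, the place to grasp it. The presser is a wooden tool of 160 g standing upright: a round handle 28 mm in diameter, from 25 to 95 mm above the sole, on a 44 mm wide foot with a flat cork sole. This point lies on the axis 70 mm above the sole and 25 mm under the top of the handle; z up along the tool.
- sole (a point): Centre of the presser's flat cork sole (44 mm wide), 70 mm below the grip point; z up along the tool.
- dish_floor (a point): Centre of the inner floor of the round white dish that the presser stands in; the floor is 5 mm above the table, the inside 112 mm wide, the rim 10 mm above the table; fixed to the table.
- tumbler: A glass tumbler, 70 mm wide, 100 mm high; origin at the centre of its underside. Leave alone.
- clock: A white alarm clock, 50 x 100 x 75 mm; origin at the centre of its underside. Leave alone.
- books: Two stacked books, 110 x 170 x 38 mm, as one; origin at the centre of the underside. Leave alone.
Not all that is in view belongs to the job. Of the things that look like the part that bears dish_floor, take the one that is farthest from the robot's base at the start. Of the things like the part that bears grip, leave any that is green; of the rest the larger one is meant.

How it is judged:
By the outcome, as a careful person would: the job done as asked, in the order asked, and still so for the second after the job is handed in, with the robot touching nothing.
It also fails if it takes over 64 s, if anything falls off the work surface, if the arm or the gripper's body presses on something with over 40 N, if the wrist force passes 120 N, or if a joint passes its speed limit or range.

## Working session

There is one attempt and no reset: what is moved stays moved. The work goes in short steps, Python scripts to look and compute and a tool call to move; the robot and the scene stay as the last step left them, time stands still between calls to the robot, and variables do not carry over. Pictures are saved under pics/ and viewed, at most 10 in all, crops included, and the job is handed in when it is done.

Besides the shell and the picture viewer there is one more tool, called after ">>>" by a JSON object that holds its "api" and its "payload", one argument or row to a line. send_rows: Moves the arm, as the interface text tells. Its arguments: {"type":"object","properties":{"targets":{"type":"array","items":{"type":"array"}},"claw":{"type":"number"},"grip_force":{"type":"number"}},"required":["targets"]}

```bash
mkdir -p pics
python3 - <<'E'
from cell import *
import cv2
for n in("scene","top"):
    cv2.imwrite(f"pics/{n}0.png",camera(n)); c=get_calibration(n); print(n,c)
o=get_obs(); print(o)
E
```

```text
scene {'fov_y': 51.0041484411243, 'cx': 282.0620787225448, 'cy': 209.84381179345897, 'pose': array([[ 0.44906264,  0.5396462 , -0.71212691,  1.19562026],
       [ 0.89332483, -0.2553728 ,  0.36980465, -0.34565451],
       [ 0.01770583, -0.8022261 , -0.59675773,  0.62395976],
       [ 0.        ,  0.        ,  0.        ,  1.        ]])}
top {'fov_y': 54.143407329693716, 'cx': 282.69034686467916, 'cy': 210.40636001158367, 'pose': array([[ 0.02358614, -0.98815128,  0.15165997,  0.4338798 ],
       [-0.9995266 , -0.02630638, -0.01595477, -0.0071811 ],
       [ 0.01975535, -0.15121186, -0.98830395,  1.00583269],
       [ 0.        ,  0.        ,  0.        ,  1.        ]])}
{'time': 0.1, 'joints': array([-1.43402223e+00,  3.42631712e-01,  1.52492623e+00,  7.75166472e-06,
        1.27538844e+00, -1.46000593e-01]), 'joint_velocities': array([ 0.00181331, -0.00235229, -0.00191017, -0.00171298,  0.00017727,
        0.00051976]), 'tau': array([ 1.70709289e-03, -4.34447587e+01, -2.46491218e+01, -1.31784432e-04,
        4.68939586e-03,  2.11015951e-06]), 'position': array([ 0.14645673, -0.50375854,  0.20970489]), 'ee_rot': array([ 9.90021382e-01,  1.40915597e-01,  6.82965560e-06, -6.76836012e-04]), 'contact_force': array([ 0.69643687, -0.91437912, -0.68948732]), 'wrist_torque': array([ 0.05420489, -0.0264256 , -0.02854247]), 'grasp_force': 0.0, 'gripper_width': 0.08542446938450367}
```

View pics/top0.png

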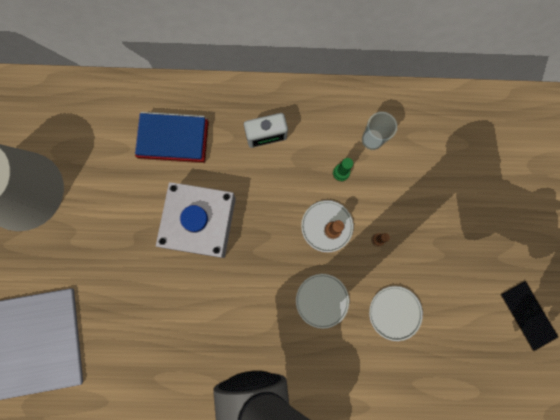

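View pics/scene0.png

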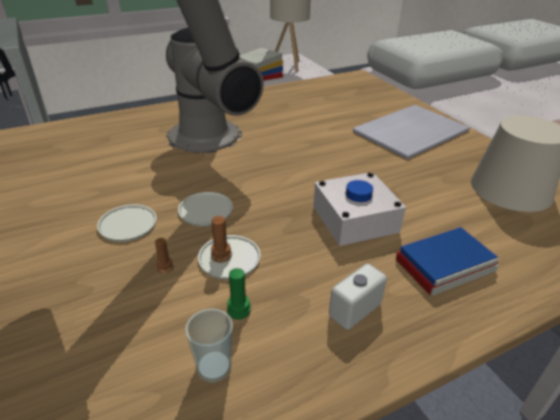

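The top view shows the lamp at (195,220) with the blue cap at (194,218). The farthest dish is at (327,226), with the large brown presser standing in it (handle top near (337,226)). The small brown decoy is at (381,240) and the green one at (344,170). The tumbler is at (378,130). The scene view agrees.

```bash
cat > h.py <<'E'
from cell import *
import cv2, numpy as np
from scipy.spatial.transform import Rotation as R
def w(c,u,v,z):
    f=210/np.tan(np.radians(c["fov_y"]/2)); P=c["pose"]
    d=P[:3,:3]@np.array([(u-c["cx"])/f,(v-c["cy"])/f,1]); o=P[:3,3]
    return o+d*(z-o[2])/d[2]
def px(c,p):
    f=210/np.tan(np.radians(c["fov_y"]/2)); P=c["pose"]
    q=P[:3,:3].T@(np.array(p)-P[:3,3]); return f*q[:2]/q[2]+[c["cx"],c["cy"]]
def delta(p,q=None):
    "tool-frame shift to bring TCP to p"
    o=get_obs(); r=R.from_quat(o["ee_rot"]); return r.inv().apply(np.array(p)-o["position"])
E
python3 - <<'E'
from h import *
t=get_calibration("top");s=get_calibration("scene")
print("cap",w(t,194,218,.09),w(s,359.5,188,.09))
print("dish",w(t,327,226,.01),w(s,229,257,.01))
print("hand",w(t,337,227,.1),w(s,219,220,.1))
print("small",w(t,381,239,.05)); print("green",w(t,346,165,.08))
print("lamp corners",[w(t,u,v,.07).round(3) for u,v in((173,188),(227,197),(217,250),(162,241))])
a=cv2.imread("pics/top0.png")[90:330,120:420]
b=cv2.imread("pics/scene0.png")[160:340,90:420]
cv2.imwrite("pics/c1.png",cv2.resize(a,None,fx=2.5,fy=2.5,interpolation=2))
E
```

```text
cap [0.5519342  0.17620707 0.09      ] [0.55939304 0.1745916  0.09      ]
dish [ 0.55104211 -0.13241809  0.01      ] [ 0.56048029 -0.13517247  0.01      ]
hand [ 0.53879326 -0.14338915  0.1       ] [ 0.54766541 -0.14554687  0.1       ]
small [ 0.51900774 -0.25423077  0.05      ]
green [ 0.68671039 -0.16687233  0.08      ]
lamp corners [array([0.623, 0.232, 0.07 ]), array([0.605, 0.107, 0.07 ]), array([0.483, 0.124, 0.07 ]), array([0.5  , 0.249, 0.07 ])]
```

View pics/c1.png

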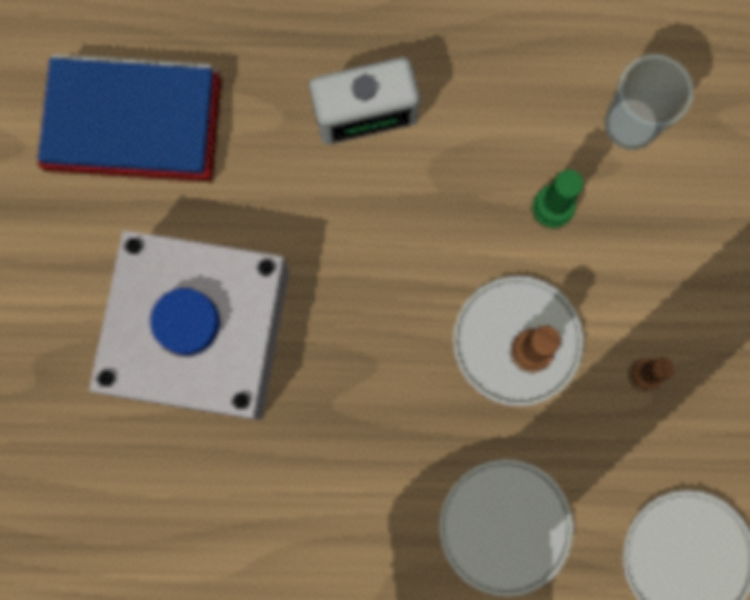

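The crop refines the cap centre to about (194,218.4) px and the handle top to about (337.2,227.2) px. The two cameras disagree by about 8 mm in x, so I'll move above the presser and check with the wrist camera.

>>> {"api": "send_rows", "payload": {
  "targets": [
    [[0.032, -0.016, -0.002], [0, 0, 0]],
    [[0.068, -0.034, -0.003], [0, 0, 0]],
    [[0.104, -0.051, -0.005], [0, 0, 0]],
    [[0.14, -0.069, -0.007], [0, 0, 0]],
    [[0.176, -0.087, -0.01], [0, 0, 0]],
    [[0.212, -0.105, -0.012], [0, 0, 0]],
    [[0.248, -0.122, -0.014], [0, 0, 0]],
    [[0.284, -0.14, -0.016], [0, 0, 0]],
    [[0.32, -0.158, -0.018], [0, 0, 0]],
    [[0.354, -0.175, -0.02], [0, 0, 0]]
  ]
}}

```text
time: 0.93
position: [0.4388, -0.2353, 0.2302]
ee_rot: [0.99, 0.141, -0.0, -0.0]
contact_force: [-1.3, -0.1, -0.5]
gripper_width: 0.085
grasp_force: 0.0
```

>>> {"api": "send_rows", "payload": {
  "targets": [
    [[0.036, -0.017, 0], [0, 0, 0]],
    [[0.072, -0.035, 0], [0, 0, 0]],
    [[0.1, -0.05, 0], [0, 0, 0]],
    [[0.12, -0.06, 0], [0, 0, 0]],
    [[0.125, -0.061, 0], [0, 0, 0]],
    [[0.125, -0.061, 0], [0, 0, 0]]
  ]
}}

```text
time: 1.43
position: [0.5412, -0.1428, 0.2295]
ee_rot: [0.99, 0.142, -0.0, -0.0]
contact_force: [-0.6, 0.2, -0.1]
gripper_width: 0.0854
grasp_force: 0.0
```

Run:
```python
from h import *
o=get_obs(); c=get_calibration("wrist"); im=camera("wrist"); cv2.imwrite("pics/w1.png",im)
print(o["time"],o["position"],o["ee_rot"],o["joints"],o["contact_force"]);print(c)
print(px(c,[.543,-.1445,.1]),px(c,[.543,-.1445,.005]))
```

```text
1.4333 [ 0.54121562 -0.1428055   0.22954385] [ 9.89840618e-01  1.42180376e-01 -4.98838404e-04 -2.04325214e-04] [-3.94804061e-01  3.93162992e-01  1.39268366e+00 -1.63467507e-04
  1.35681223e+00  8.90699376e-01] [-0.60955943  0.21954254 -0.11399462]
{'fov_y': 60.05054162265514, 'cx': 282.5737930200549, 'cy': 208.74288774606032, 'pose': array([[ 2.82621812e-01, -9.08514142e-01, -3.07777460e-01,
         6.21903612e-01],
       [-9.59231252e-01, -2.67866868e-01, -9.01262781e-02,
        -1.17509431e-01],
       [-5.62385728e-04,  3.20701410e-01, -9.47180178e-01,
         3.93109969e-01],
       [ 0.00000000e+00,  0.00000000e+00,  0.00000000e+00,
         1.00000000e+00]])}
[287.05710725 190.73175583] [286.0832845  166.76768217]
```

View pics/w1.png

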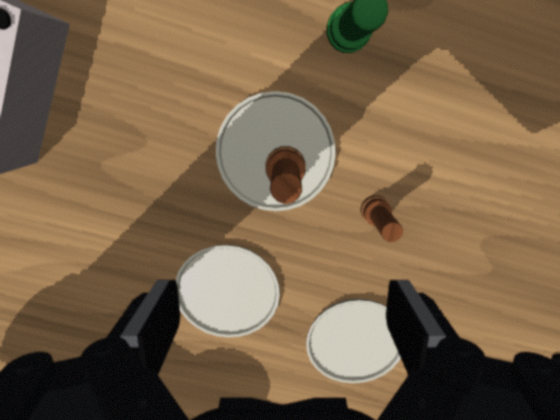

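The wrist view shows the handle top at (286,188), the foot at about (286,165) and the dish centre at (276,151). My estimate was within 3 px.

Run:
```python
from h import *
c=get_calibration("wrist")
h=w(c,286,188,.1);print("hand",h,"dish",w(c,276,151,.01),"foot",w(c,286,163,.018))
h[2]=.073;print(delta(h))
```

```text
hand [ 0.54410913 -0.14400312  0.1       ] dish [ 0.55631739 -0.13016728  0.01      ] foot [ 0.5485273  -0.14342612  0.018     ]
[0.00370971 0.00132632 0.15666858]
```

>>> {"api": "send_rows", "payload": {
  "targets": [
    [[0.002, 0.001, 0.03], [0, 0, 0]],
    [[0.0045, 0.0015, 0.06], [0, 0, 0]],
    [[0.0045, 0.0015, 0.09], [0, 0, 0]],
    [[0.0045, 0.0015, 0.115], [0, 0, 0]],
    [[0.0045, 0.0015, 0.135], [0, 0, 0]],
    [[0.0045, 0.0015, 0.15], [0, 0, 0]],
    [[0.0045, 0.0015, 0.1565], [0, 0, 0]],
    [[0.0045, 0.0015, 0.1565], [0, 0, 0]],
    [[0.0045, 0.0015, 0.1565], [0, 0, 0]]
  ],
  "claw": 0.0854
}}

```text
time: 2.23
position: [0.5452, -0.145, 0.0744]
ee_rot: [0.99, 0.14, 0.0, 0.0]
contact_force: [-0.1, -0.6, 0.1]
gripper_width: 0.0854
grasp_force: 0.0
```

>>> {"api": "send_rows", "payload": {
  "targets": [
    [[0, 0, 0], [0, 0, 0]],
    [[0, 0, 0], [0, 0, 0]],
    [[0, 0, 0], [0, 0, 0]],
    [[0, 0, 0], [0, 0, 0]],
    [[0, 0, 0], [0, 0, 0]],
    [[0, 0, 0], [0, 0, 0]],
    [[0, 0, 0], [0, 0, 0]],
    [[0, 0, 0], [0, 0, 0]],
    [[0, 0, 0], [0, 0, 0]],
    [[0, 0, 0], [0, 0, 0]]
  ],
  "claw": 0.02,
  "grip_force": 80
}}

```text
time: 3.07
position: [0.5458, -0.1443, 0.0749]
ee_rot: [0.99, 0.141, 0.001, 0.001]
contact_force: [-1.1, -0.0, 5.4]
gripper_width: 0.0231
grasp_force: 78.3
```

The opening is 23 mm but the handle should be 28 mm, so I'll look before lifting.

Run:
```python
from h import *
im=camera("wrist"); s=camera("scene")
a=cv2.resize(im,(440,330)); b=cv2.resize(s[180:290,150:270],(360,330),interpolation=2)
cv2.imwrite("pics/g1.png",np.hstack([a,b])); o=get_obs(); print(o["gripper_width"],o["grasp_force"],o["contact_force"],o["wrist_torque"])
```

```text
0.022735585899302063 78.27240586280823 [-1.23934124  0.14356721  5.73322656] [-0.03661077  0.24816075  0.0182634 ]
```

View pics/g1.png

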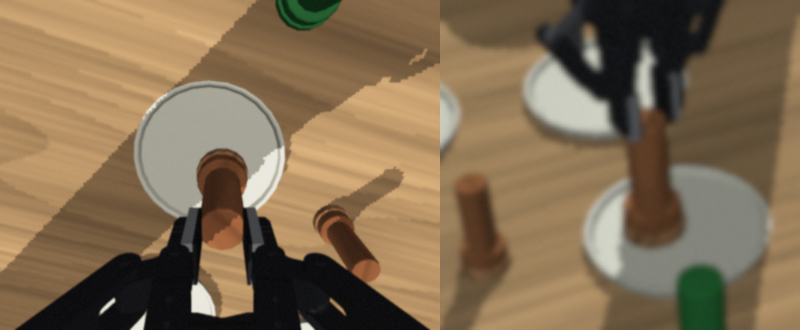

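Run:
```python
from h import *
c=get_calibration("wrist");o=get_obs();p=o["position"];r=R.from_quat(o["ee_rot"])
print(w(c,282.5,291,.1),w(c,282.5,214,.012),p,r.as_matrix()[:,2])
print("tcp axis at .1 px",px(c,[p[0],p[1],.1]), "tip axis",px(c,p), "axis .0",px(c,[p[0],p[1],.012]))
print([w(c,x*560/440,229*420/330,.1)for x in(203,243)])
print("dish",w(c,210*560/440,152*420/330,.01))
im=cv2.imread("pics/g1.png")
cv2.imwrite("pics/g2.png",cv2.resize(im[130:280,150:300],(600,600),interpolation=2))
```

```text
[ 0.54521897 -0.14274781  0.1       ] [ 0.54960075 -0.14156151  0.012     ] [ 0.54586385 -0.14425362  0.07482723] [ 1.44700000e-03 -8.49119892e-04 -9.99998593e-01]
tcp axis at .1 px [286.23538825 290.60178673] tip axis [285.69462683 263.85967761] axis .0 [284.81092928 220.15845273]
[array([ 0.54206069, -0.13271519,  0.1       ]), array([ 0.54826494, -0.15401218,  0.1       ])]
dish [ 0.55981695 -0.1281991   0.01      ]
```

View pics/g2.png

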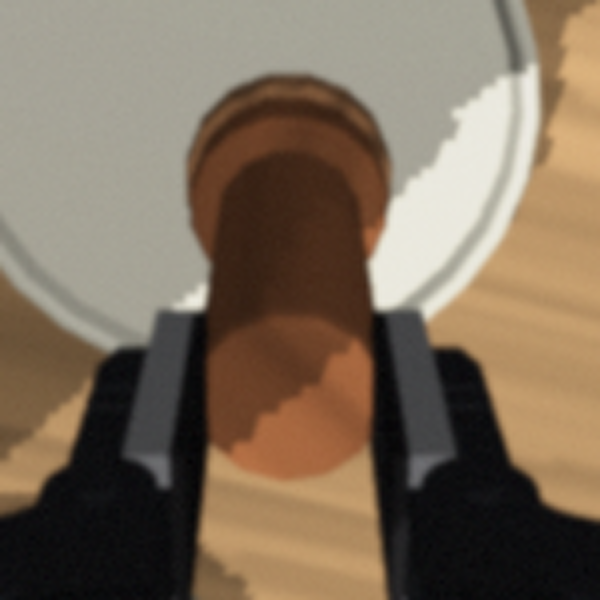

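The zoom shows the handle centred between the pads, which overlap its edges slightly (soft contact). The wrist view also gives the foot as about 42 mm wide, so this is the right tool and the grasp is fine. Now I'll lift it.

>>> {"api": "send_rows", "payload": {
  "targets": [
    [[0, 0, -0.004], [0, 0, 0]],
    [[0, 0, -0.012], [0, 0, 0]],
    [[0, 0, -0.025], [0, 0, 0]],
    [[0, 0, -0.04], [0, 0, 0]],
    [[0, 0, -0.06], [0, 0, 0]],
    [[0, 0, -0.08], [0, 0, 0]],
    [[0, 0, -0.1], [0, 0, 0]],
    [[0, 0, -0.112], [0, 0, 0]],
    [[0, 0, -0.12], [0, 0, 0]],
    [[0, 0, -0.12], [0, 0, 0]]
  ]
}}

```text
time: 4.0
position: [0.5462, -0.1443, 0.1958]
ee_rot: [0.99, 0.141, 0.001, 0.001]
contact_force: [-0.2, -0.6, -0.7]
gripper_width: 0.0222
grasp_force: 78.6
```

Run:
```python
from h import *
o=get_obs();print(o)
print(delta([.5555,.1755,o["position"][2]]))
```

```text
{'time': 4.0, 'joints': array([-3.93937403e-01,  4.24379090e-01,  1.43857474e+00, -3.66889729e-05,
        1.27520202e+00,  8.93945031e-01]), 'joint_velocities': array([-0.00181878,  0.02778421,  0.04195981, -0.00062857, -0.03943519,
        0.00076685]), 'tau': array([-9.59384342e-03, -4.83583295e+01, -2.50225496e+01, -1.02637967e-02,
        3.64211462e-01,  3.29616944e-05]), 'position': array([ 0.54615099, -0.14429135,  0.19583774]), 'ee_rot': array([9.90009428e-01, 1.40990710e-01, 1.46898381e-03, 8.91795755e-04]), 'contact_force': array([-0.19696498, -0.62753376, -0.66159446]), 'wrist_torque': array([ 0.01890695, -0.00499267,  0.01294874]), 'grasp_force': 78.63147497177124, 'gripper_width': 0.022204460715974803}
[ 0.09825244 -0.30446708 -0.00040267]
```

Run:
```python
from h import *
im=camera("wrist"); s=camera("scene")
a=cv2.resize(im,(440,330)); b=cv2.resize(s[110:290,150:330],(330,330),interpolation=2)
cv2.imwrite("pics/g3.png",np.hstack([a,b])); o=get_obs(); print(o["gripper_width"],o["contact_force"])
```

```text
0.02262525382772646 [-0.5492443   0.54655325 -1.37686863]
```

View pics/g3.png

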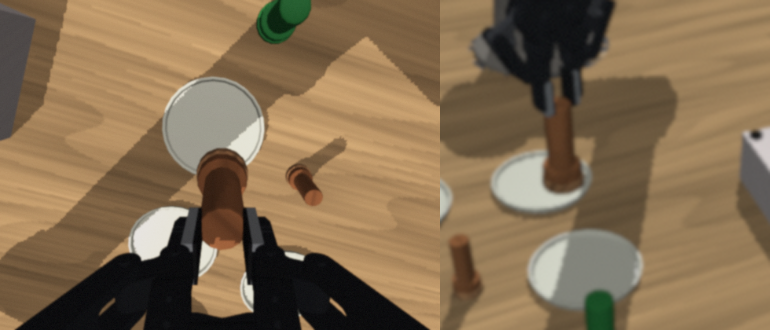

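The presser is lifted and still upright in the grip, in the same pose. Next I'll go towards the lamp and stop short to measure the cap.

>>> {"api": "send_rows", "payload": {
  "targets": [
    [[0.005, -0.016, 0], [0, 0, 0]],
    [[0.014, -0.042, 0], [0, 0, 0]],
    [[0.024, -0.073, 0], [0, 0, 0]],
    [[0.034, -0.104, 0], [0, 0, 0]],
    [[0.044, -0.135, 0], [0, 0, 0]],
    [[0.053, -0.165, 0], [0, 0, 0]],
    [[0.06, -0.187, 0], [0, 0, 0]],
    [[0.066, -0.203, 0], [0, 0, 0]],
    [[0.066, -0.203, 0], [0, 0, 0]],
    [[0.066, -0.203, 0], [0, 0, 0]]
  ]
}}

```text
time: 4.93
position: [0.5514, 0.0699, 0.1926]
ee_rot: [0.99, 0.142, -0.001, 0.0]
contact_force: [-0.2, -0.1, -0.3]
gripper_width: 0.0226
grasp_force: 78.8
```

Run:
```python
from h import *
c=get_calibration("wrist");o=get_obs(); im=camera("wrist"); cv2.imwrite("pics/w3.png",im)
hsv=cv2.cvtColor(im,cv2.COLOR_BGR2HSV); m=cv2.inRange(hsv,(105,120,40),(130,255,255))
n,l,st,ce=cv2.connectedComponentsWithStats(m)
for i in range(1,n):
    if st[i][4]>200: print(st[i],ce[i],w(c,*ce[i],.09))
print(o["position"],o["contact_force"])
```

```text
[ 100  114   88   81 5505] [143.71625795 153.50663034] [0.55788355 0.17987053 0.09      ]
[0.55142232 0.06991166 0.19255235] [-0.1753644  -0.13982598 -0.29249452]
```

View pics/w3.png

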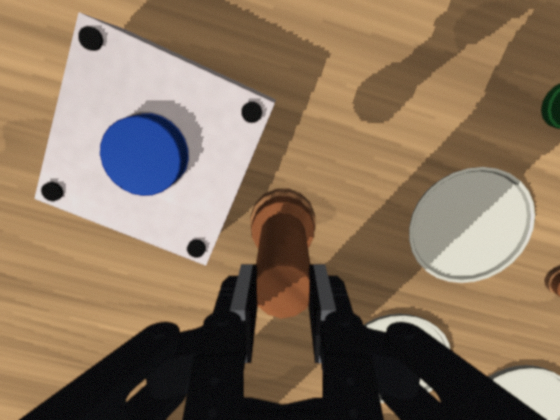

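The cap centre is at about (142,154) px, the presser's foot at about (283,217) and the handle top at about (284,290).

Run:
```python
from h import *
c=get_calibration("wrist");o=get_obs();p=o["position"];r=R.from_quat(o["ee_rot"])
for k in(-.027,.055,.0721): print(k,px(c,p+r.apply([0,0,k])), [px(c,p+r.apply([s*.022,0,k])).round() for s in(1,-1)])
print(w(c,142,154,.09),delta([.557,.178,p[2]]),R.from_quat(o["ee_rot"]).as_matrix()[:,2])
d=get_calibration("top"); print("dish",w(c,472,224,.01))
```

```text
-0.027 [286.14598885 292.9309858 ] [array([286., 246.]), array([286., 336.])]
0.055 [284.95812858 224.29179483] [array([285., 191.]), array([285., 255.])]
0.0721 [284.80332509 215.34664639] [array([285., 184.]), array([285., 245.])]
[0.55744974 0.18019176 0.09      ] [ 3.56343734e-02 -1.03085832e-01 -6.73333461e-05] [-1.93161497e-03 -5.22734309e-04 -9.99997998e-01]
dish [ 0.5580955  -0.12893374  0.01      ]
```

>>> {"api": "send_rows", "payload": {
  "targets": [
    [[0.005, -0.014, 0], [0, 0, 0]],
    [[0.014, -0.04, 0], [0, 0, 0]],
    [[0.024, -0.07, 0], [0, 0, 0]],
    [[0.031, -0.09, 0], [0, 0, 0]],
    [[0.035, -0.102, 0], [0, 0, 0]],
    [[0.036, -0.104, 0.005], [0, 0, 0]],
    [[0.036, -0.104, 0.012], [0, 0, 0]],
    [[0.036, -0.104, 0.018], [0, 0, 0]],
    [[0.036, -0.104, 0.022], [0, 0, 0]],
    [[0.036, -0.104, 0.022], [0, 0, 0]]
  ]
}}

```text
time: 5.82
position: [0.557, 0.1778, 0.1702]
ee_rot: [0.99, 0.14, -0.001, 0.0]
contact_force: [-0.4, -0.4, -0.9]
gripper_width: 0.0227
grasp_force: 78.8
```

Run:
```python
from h import *
c=get_calibration("wrist");o=get_obs();p=o["position"]; im=camera("wrist")
s=camera("scene")
cv2.imwrite("pics/w4.png",np.hstack([cv2.resize(im,(440,330)),cv2.resize(s[90:250,290:450],(330,330),interpolation=2)]))
print(o,delta([.557,.179,p[2]]),R.from_quat(o["ee_rot"]).as_matrix()[:,2])
```

```text
{'time': 5.8167, 'joints': array([ 1.78084619e-01,  4.85239872e-01,  1.41248222e+00, -3.82390300e-04,
        1.24669989e+00,  1.46774855e+00]), 'joint_velocities': array([ 0.00573325, -0.01199581, -0.02472683,  0.00130622,  0.01889627,
        0.00116327]), 'tau': array([ 1.18269296e-01, -5.14532483e+01, -2.49594676e+01,  1.43091933e-03,
       -1.73808737e-01, -7.50836480e-03]), 'position': array([0.55703639, 0.17776627, 0.17022797]), 'ee_rot': array([ 9.90127253e-01,  1.40164147e-01, -1.40687053e-03,  2.34090912e-04]), 'contact_force': array([-0.41825558, -0.40185566, -0.89216188]), 'wrist_torque': array([-0.01703866, -0.02442867,  0.00608556]), 'grasp_force': 78.81824254989624, 'gripper_width': 0.022713452349199473} [-0.0004807  -0.00085639  0.00132327] [-2.72033940e-03 -8.57945200e-04 -9.99995932e-01]
```

View pics/w4.png

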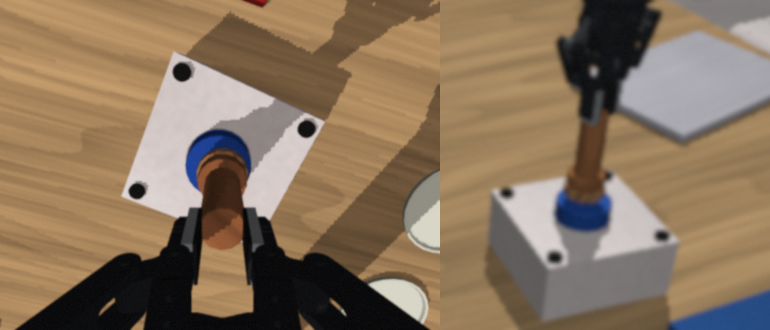

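The presser is over the cap. The cap spans 187–250 and the foot 197–247 in the crop, so I'll shift about 2.5 mm in −y while coming down.

>>> {"api": "send_rows", "payload": {
  "targets": [
    [[0, -0.0012, 0.001], [0, 0, 0]],
    [[0, -0.0025, 0.003], [0, 0, 0]],
    [[0, -0.0025, 0.005], [0, 0, 0]],
    [[0, -0.0025, 0.006], [0, 0, 0]],
    [[0, -0.0025, 0.007], [0, 0, 0]],
    [[0, -0.0025, 0.008], [0, 0, 0]],
    [[0, -0.0025, 0.009], [0, 0, 0]],
    [[0, -0.0025, 0.009], [0, 0, 0]],
    [[0, -0.0025, 0.009], [0, 0, 0]]
  ]
}}

```text
time: 6.67
position: [0.5569, 0.1816, 0.1627]
ee_rot: [0.99, 0.141, -0.0, 0.0]
contact_force: [0.6, -0.4, -1.6]
gripper_width: 0.0227
grasp_force: 78.8
```

>>> {"api": "send_rows", "payload": {
  "targets": [
    [[0, 0, 0.0005], [0, 0, 0]],
    [[0, 0, 0.001], [0, 0, 0]],
    [[0, 0, 0.0015], [0, 0, 0]],
    [[0, 0, 0.002], [0, 0, 0]],
    [[0, 0, 0.002], [0, 0, 0]],
    [[0, 0, 0.002], [0, 0, 0]]
  ]
}}

```text
time: 7.17
position: [0.5569, 0.1816, 0.1607]
ee_rot: [0.99, 0.141, -0.0, 0.0]
contact_force: [0.5, -0.1, -1.1]
gripper_width: 0.0225
grasp_force: 78.8
```

>>> {"api": "send_rows", "payload": {
  "targets": [
    [[0, 0, 0.0005], [0, 0, 0]],
    [[0, 0, 0.001], [0, 0, 0]],
    [[0, 0, 0.0015], [0, 0, 0]],
    [[0, 0, 0.002], [0, 0, 0]],
    [[0, 0, 0.002], [0, 0, 0]],
    [[0, 0, 0.002], [0, 0, 0]]
  ]
}}

```text
time: 7.67
position: [0.557, 0.1816, 0.1589]
ee_rot: [0.99, 0.141, 0.0, 0.0]
contact_force: [0.4, -0.1, 0.4]
gripper_width: 0.0225
grasp_force: 79.1
```

>>> {"api": "send_rows", "payload": {
  "targets": [
    [[0, 0, 0.0005], [0, 0, 0]],
    [[0, 0, 0.001], [0, 0, 0]],
    [[0, 0, 0.0015], [0, 0, 0]],
    [[0, 0, 0.002], [0, 0, 0]],
    [[0, 0, 0.002], [0, 0, 0]]
  ]
}}

```text
time: 8.08
position: [0.557, 0.1816, 0.1567]
ee_rot: [0.99, 0.141, -0.0, 0.0]
contact_force: [0.4, 0.5, 0.4]
gripper_width: 0.0226
grasp_force: 79.2
```

>>> {"api": "send_rows", "payload": {
  "targets": [
    [[0, 0, 0.0005], [0, 0, 0]],
    [[0, 0, 0.001], [0, 0, 0]],
    [[0, 0, 0.0015], [0, 0, 0]],
    [[0, 0, 0.002], [0, 0, 0]],
    [[0, 0, 0.002], [0, 0, 0]]
  ]
}}

```text
time: 8.5
position: [0.5569, 0.1816, 0.1546]
ee_rot: [0.99, 0.141, -0.0, 0.0]
contact_force: [-0.1, 0.2, 0.1]
gripper_width: 0.023
grasp_force: 79.2
```

>>> {"api": "send_rows", "payload": {
  "targets": [
    [[0, 0, 0.0003], [0, 0, 0]],
    [[0, 0, 0.0006], [0, 0, 0]],
    [[0, 0, 0.001], [0, 0, 0]],
    [[0, 0, 0.001], [0, 0, 0]]
  ]
}}

```text
time: 8.83
position: [0.5569, 0.1816, 0.1537]
ee_rot: [0.99, 0.141, -0.0, 0.0]
contact_force: [-0.2, 0.5, 0.7]
gripper_width: 0.0227
grasp_force: 79.2
```

>>> {"api": "send_rows", "payload": {
  "targets": [
    [[0, 0, 0.0005], [0, 0, 0]],
    [[0, 0, 0.001], [0, 0, 0]],
    [[0, 0, 0.0015], [0, 0, 0]],
    [[0, 0, 0.0015], [0, 0, 0]],
    [[0, 0, 0.0015], [0, 0, 0]]
  ]
}}

```text
time: 9.25
position: [0.5569, 0.1816, 0.1522]
ee_rot: [0.99, 0.141, -0.0, 0.0]
contact_force: [0.6, -0.1, 0.9]
gripper_width: 0.0227
grasp_force: 79.2
```

>>> {"api": "send_rows", "payload": {
  "targets": [
    [[0, 0, 0.0005], [0, 0, 0]],
    [[0, 0, 0.001], [0, 0, 0]],
    [[0, 0, 0.0015], [0, 0, 0]],
    [[0, 0, 0.0015], [0, 0, 0]],
    [[0, 0, 0.0015], [0, 0, 0]]
  ]
}}

```text
time: 9.67
position: [0.5569, 0.1816, 0.1507]
ee_rot: [0.99, 0.141, -0.0, 0.0]
contact_force: [0.9, -0.5, 0.7]
gripper_width: 0.0229
grasp_force: 79.2
```

>>> {"api": "send_rows", "payload": {
  "targets": [
    [[0, 0, 0.0005], [0, 0, 0]],
    [[0, 0, 0.001], [0, 0, 0]],
    [[0, 0, 0.0015], [0, 0, 0]],
    [[0, 0, 0.0015], [0, 0, 0]]
  ]
}}

```text
time: 10.0
position: [0.5569, 0.1816, 0.1491]
ee_rot: [0.99, 0.141, -0.0, 0.0]
contact_force: [0.5, -0.5, 0.6]
gripper_width: 0.0228
grasp_force: 79.3
```

>>> {"api": "send_rows", "payload": {
  "targets": [
    [[0, 0, 0.0005], [0, 0, 0]],
    [[0, 0, 0.001], [0, 0, 0]],
    [[0, 0, 0.0015], [0, 0, 0]],
    [[0, 0, 0.0015], [0, 0, 0]]
  ]
}}

```text
time: 10.33
position: [0.5573, 0.1817, 0.1483]
ee_rot: [0.99, 0.141, 0.001, 0.0]
contact_force: [-0.3, -0.1, 5.3]
gripper_width: 0.0227
grasp_force: 79.8
```

>>> {"api": "send_rows", "payload": {
  "targets": [
    [[0, 0, 0.0003], [0, 0, 0]],
    [[0, 0, 0.0007], [0, 0, 0]],
    [[0, 0, 0.001], [0, 0, 0]],
    [[0, 0, 0.001], [0, 0, 0]]
  ]
}}

```text
time: 10.67
position: [0.5576, 0.1818, 0.1479]
ee_rot: [0.99, 0.141, 0.001, -0.0]
contact_force: [-0.4, -0.3, 7.7]
gripper_width: 0.0225
grasp_force: 80.2
```

>>> {"api": "send_rows", "payload": {
  "targets": [
    [[0, 0, 0.0003], [0, 0, 0]],
    [[0, 0, 0.0007], [0, 0, 0]],
    [[0, 0, 0.001], [0, 0, 0]],
    [[0, 0, 0.001], [0, 0, 0]]
  ]
}}

```text
time: 11.0
position: [0.5578, 0.1818, 0.1473]
ee_rot: [0.99, 0.141, 0.002, -0.0]
contact_force: [-0.5, -0.5, 9.5]
gripper_width: 0.0227
grasp_force: 80.3
```

>>> {"api": "send_rows", "payload": {
  "targets": [
    [[0, 0, 0.0003], [0, 0, 0]],
    [[0, 0, 0.0007], [0, 0, 0]],
    [[0, 0, 0.001], [0, 0, 0]],
    [[0, 0, 0.001], [0, 0, 0]]
  ]
}}

```text
time: 11.33
position: [0.558, 0.1819, 0.1465]
ee_rot: [0.99, 0.141, 0.002, -0.0]
contact_force: [-0.0, -0.4, 8.7]
gripper_width: 0.0227
grasp_force: 80.4
```

>>> {"api": "send_rows", "payload": {
  "targets": [
    [[0, 0, 0.0003], [0, 0, 0]],
    [[0, 0, 0.0006], [0, 0, 0]],
    [[0, 0, 0.0006], [0, 0, 0]],
    [[0, 0, 0.0006], [0, 0, 0]]
  ]
}}

```text
time: 11.67
position: [0.5578, 0.1818, 0.1456]
ee_rot: [0.99, 0.141, 0.001, -0.0]
contact_force: [-0.7, 0.5, 8.8]
gripper_width: 0.0225
grasp_force: 80.3
```

>>> {"api": "send_rows", "payload": {
  "targets": [
    [[0, 0, 0.0003], [0, 0, 0]],
    [[0, 0, 0.0006], [0, 0, 0]],
    [[0, 0, 0.0006], [0, 0, 0]],
    [[0, 0, 0.0006], [0, 0, 0]]
  ]
}}

```text
time: 12.0
position: [0.5567, 0.1816, 0.1433]
ee_rot: [0.99, 0.141, -0.0, 0.0]
contact_force: [0.3, 0.1, -0.6]
gripper_width: 0.0226
grasp_force: 79.0
```

The force dropped at the click. I'll push a little farther to confirm it's seated.

>>> {"api": "send_rows", "payload": {
  "targets": [
    [[0, 0, 0.0003], [0, 0, 0]],
    [[0, 0, 0.0006], [0, 0, 0]],
    [[0, 0, 0.001], [0, 0, 0]],
    [[0, 0, 0.001], [0, 0, 0]]
  ]
}}

```text
time: 12.33
position: [0.5568, 0.1816, 0.1422]
ee_rot: [0.99, 0.141, -0.0, 0.0]
contact_force: [0.3, -0.3, -0.9]
gripper_width: 0.0231
grasp_force: 79.0
```

>>> {"api": "send_rows", "payload": {
  "targets": [
    [[0, 0, 0.0003], [0, 0, 0]],
    [[0, 0, 0.0006], [0, 0, 0]],
    [[0, 0, 0.0006], [0, 0, 0]],
    [[0, 0, 0.0006], [0, 0, 0]]
  ]
}}

```text
time: 12.67
position: [0.557, 0.1816, 0.1421]
ee_rot: [0.99, 0.141, 0.0, 0.0]
contact_force: [-0.5, 0.9, 1.7]
gripper_width: 0.0225
grasp_force: 79.1
```

>>> {"api": "send_rows", "payload": {
  "targets": [
    [[0, 0, 0.0003], [0, 0, 0]],
    [[0, 0, 0.0006], [0, 0, 0]],
    [[0, 0, 0.001], [0, 0, 0]],
    [[0, 0, 0.001], [0, 0, 0]]
  ]
}}

```text
time: 13.0
position: [0.557, 0.1816, 0.141]
ee_rot: [0.99, 0.141, 0.0, 0.0]
contact_force: [-0.4, -0.4, 2.4]
gripper_width: 0.0225
grasp_force: 79.3
```

>>> {"api": "send_rows", "payload": {
  "targets": [
    [[0, 0, 0.0003], [0, 0, 0]],
    [[0, 0, 0.0006], [0, 0, 0]],
    [[0, 0, 0.0006], [0, 0, 0]],
    [[0, 0, 0.0006], [0, 0, 0]]
  ]
}}

```text
time: 13.33
position: [0.557, 0.1816, 0.1405]
ee_rot: [0.99, 0.141, 0.0, 0.0]
contact_force: [-0.8, 0.6, 3.2]
gripper_width: 0.0227
grasp_force: 79.5
```

>>> {"api": "send_rows", "payload": {
  "targets": [
    [[0, 0, -0.002], [0, 0, 0]],
    [[0, 0, -0.006], [0, 0, 0]],
    [[0, 0, -0.014], [0, 0, 0]],
    [[0, 0, -0.025], [0, 0, 0]],
    [[0, 0, -0.04], [0, 0, 0]],
    [[0, 0, -0.05], [0, 0, 0]],
    [[0.005, 0.02, -0.055], [0, 0, 0]],
    [[-0.005, 0.05, -0.055], [0, 0, 0]],
    [[-0.016, 0.08, -0.055], [0, 0, 0]],
    [[-0.026, 0.105, -0.055], [0, 0, 0]]
  ]
}}

```text
time: 14.17
position: [0.5613, 0.0719, 0.1958]
ee_rot: [0.99, 0.141, 0.0, 0.0]
contact_force: [0.2, -0.2, -2.3]
gripper_width: 0.0226
grasp_force: 78.9
```

>>> {"api": "send_rows", "payload": {
  "targets": [
    [[0, 0, 0], [0, 0, 0]],
    [[0, 0, 0], [0, 0, 0]]
  ]
}}

```text
time: 14.33
position: [0.5614, 0.0723, 0.1959]
ee_rot: [0.99, 0.14, 0.0, 0.0]
contact_force: [-0.2, 0.8, -1.6]
gripper_width: 0.0227
grasp_force: 78.9
```

Run:
```python
from h import *
def blob(im,near):
    m=cv2.inRange(cv2.cvtColor(im,cv2.COLOR_BGR2HSV),(105,120,40),(130,255,255))
    n,l,st,ce=cv2.connectedComponentsWithStats(m)
    i=min((i for i in range(1,n) if st[i][4]>100),key=lambda i:np.hypot(*(ce[i]-near))); return st[i],ce[i].round(1)
for n,p in(("scene",(359,188)),("top",(194,218))):
    print(n,blob(cv2.imread(f"pics/{n}0.png"),p),blob(camera(n),p))
c=get_calibration("wrist");im=camera("wrist");cv2.imwrite("pics/w5.png",im);print(blob(im,(144,154)))
s=get_calibration("scene");print([px(s,[.557,.179,z]) for z in(.09,.071)])
o=get_obs();print(o["position"],o["contact_force"],delta([.557,-.13,o["position"][2]]))
```

```text
scene (array([347, 181,  25,  21, 435], dtype=int32), array([358.9, 190.6])) (array([346, 187,  25,  14, 265], dtype=int32), array([358.4, 193.9]))
top (array([181, 205,  26,  27, 541], dtype=int32), array([193.6, 218.1])) (array([182, 207,  25,  25, 448], dtype=int32), array([193.8, 219.8]))
(array([ 116,  129,   75,   72, 4231], dtype=int32), array([153.2, 164.5]))
[array([360.53613476, 186.97535251]), array([359.47576601, 194.09589618])]
[0.56140307 0.07441628 0.19556655] [-0.32515566 -0.06199488 -1.67542253] [-6.14227613e-02  1.95019594e-01 -5.70695008e-05]
```

View pics/w5.png

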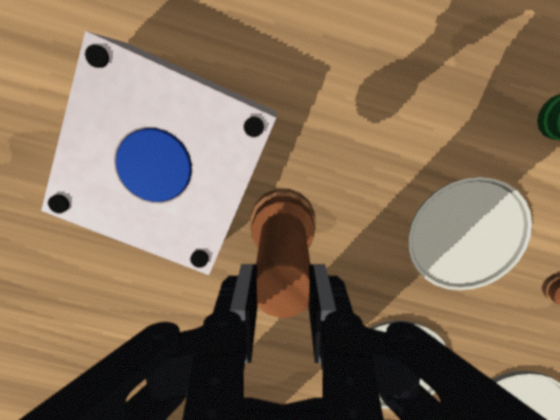

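The cap now sits flush in the well, centred at (153,164) px, and stays down. The scene camera agrees (19 mm drop). Back to the dish.

>>> {"api": "send_rows", "payload": {
  "targets": [
    [[-0.005, 0.016, 0], [0, 0, 0]],
    [[-0.014, 0.044, 0], [0, 0, 0]],
    [[-0.024, 0.075, 0], [0, 0, 0]],
    [[-0.034, 0.107, 0], [0, 0, 0]],
    [[-0.043, 0.137, 0], [0, 0, 0]],
    [[-0.051, 0.163, 0], [0, 0, 0]],
    [[-0.057, 0.181, 0], [0, 0, 0]],
    [[-0.061, 0.194, 0], [0, 0, 0]],
    [[-0.061, 0.194, 0], [0, 0, 0]],
    [[-0.061, 0.194, 0], [0, 0, 0]]
  ]
}}

```text
time: 15.32
position: [0.5571, -0.1291, 0.1952]
ee_rot: [0.99, 0.141, -0.0, -0.0]
contact_force: [0.6, 0.5, -1.8]
gripper_width: 0.0225
grasp_force: 78.9
```

>>> {"api": "send_rows", "payload": {
  "targets": [
    [[0, 0, 0.01], [0, 0, 0]],
    [[0, 0, 0.03], [0, 0, 0]],
    [[0, 0, 0.05], [0, 0, 0]],
    [[0, 0, 0.07], [0, 0, 0]],
    [[0, 0, 0.088], [0, 0, 0]],
    [[0, 0, 0.1], [0, 0, 0]],
    [[0, 0, 0.108], [0, 0, 0]],
    [[0, 0, 0.113], [0, 0, 0]],
    [[0, 0, 0.115], [0, 0, 0]],
    [[0, 0, 0.115], [0, 0, 0]]
  ]
}}

```text
time: 16.15
position: [0.557, -0.1293, 0.0803]
ee_rot: [0.99, 0.141, 0.0, 0.0]
contact_force: [-0.5, -0.3, -1.5]
gripper_width: 0.0226
grasp_force: 78.9
```

Run:
```python
from h import *
c=get_calibration("wrist");o=get_obs();im=camera("wrist");g=cv2.cvtColor(im,cv2.COLOR_BGR2HSV)
# dish: pale, unsaturated pixels; hull fit
m=cv2.inRange(g,(0,0,110),(180,45,255));m[260:]=0
k=max(cv2.findContours(m,0,2)[0],key=cv2.contourArea);e=cv2.fitEllipse(cv2.convexHull(k));print(e,w(c,*e[0],.01))
print("expected rim px",px(c,[.557,-.13,.01]))
print(o["position"],o["contact_force"],R.from_quat(o["ee_rot"]).as_matrix()[:,2])
```

```text
((283.3527526855469, 213.0904998779297), (172.89405822753906, 184.1492156982422), 89.8227767944336) [ 0.55891907 -0.12770086  0.01      ]
expected rim px [285.78638726 216.5193698 ]
[ 0.55699733 -0.12934133  0.08031829] [-0.47814714 -0.29573906 -1.54239115] [ 4.24836856e-05 -4.71163736e-05 -9.99999998e-01]
```

Well centred over the dish. Lowering by feel.

>>> {"api": "send_rows", "payload": {
  "targets": [
    [[0, 0, 0.001], [0, 0, 0]],
    [[0, 0, 0.002], [0, 0, 0]],
    [[0, 0, 0.003], [0, 0, 0]],
    [[0, 0, 0.004], [0, 0, 0]],
    [[0, 0, 0.004], [0, 0, 0]],
    [[0, 0, 0.004], [0, 0, 0]]
  ]
}}

```text
time: 16.7
position: [0.5568, -0.1298, 0.0764]
ee_rot: [0.99, 0.141, 0.0, 0.0]
contact_force: [0.3, -0.9, -1.7]
gripper_width: 0.023
grasp_force: 78.9
```

>>> {"api": "send_rows", "payload": {
  "targets": [
    [[0, 0, 0.0005], [0, 0, 0]],
    [[0, 0, 0.001], [0, 0, 0]],
    [[0, 0, 0.001], [0, 0, 0]],
    [[0, 0, 0.001], [0, 0, 0]]
  ]
}}

```text
time: 17.03
position: [0.5568, -0.1298, 0.0754]
ee_rot: [0.99, 0.141, -0.0, 0.0]
contact_force: [-0.6, -0.3, -1.4]
gripper_width: 0.023
grasp_force: 78.9
```

>>> {"api": "send_rows", "payload": {
  "targets": [
    [[0, 0, 0.0003], [0, 0, 0]],
    [[0, 0, 0.0006], [0, 0, 0]],
    [[0, 0, 0.001], [0, 0, 0]],
    [[0, 0, 0.001], [0, 0, 0]]
  ]
}}

```text
time: 17.37
position: [0.557, -0.1298, 0.0749]
ee_rot: [0.99, 0.141, 0.0, 0.0]
contact_force: [-0.6, 0.9, 3.8]
gripper_width: 0.0226
grasp_force: 79.6
```

Contact with the dish floor. Releasing gently.

>>> {"api": "send_rows", "payload": {
  "targets": [
    [[0, 0, 0], [0, 0, 0]],
    [[0, 0, 0], [0, 0, 0]],
    [[0, 0, 0], [0, 0, 0]],
    [[0, 0, 0], [0, 0, 0]]
  ],
  "grip_force": 20
}}

```text
time: 17.7
position: [0.557, -0.1298, 0.0749]
ee_rot: [0.99, 0.141, 0.0, 0.0]
contact_force: [-2.0, 1.1, 5.3]
gripper_width: 0.0228
grasp_force: 80.0
```

>>> {"api": "send_rows", "payload": {
  "targets": [
    [[0, 0, 0], [0, 0, 0]],
    [[0, 0, 0], [0, 0, 0]],
    [[0, 0, 0], [0, 0, 0]],
    [[0, 0, 0], [0, 0, 0]],
    [[0, 0, 0], [0, 0, 0]],
    [[0, 0, 0], [0, 0, 0]]
  ],
  "claw": 0.04
}}

```text
time: 18.2
position: [0.5569, -0.1298, 0.0743]
ee_rot: [0.99, 0.141, -0.0, 0.0]
contact_force: [-0.5, -0.5, -0.1]
gripper_width: 0.0398
grasp_force: 0.0
```

>>> {"api": "send_rows", "payload": {
  "targets": [
    [[0, 0, 0], [0, 0, 0]],
    [[0, 0, 0], [0, 0, 0]],
    [[0, 0, 0], [0, 0, 0]],
    [[0, 0, 0], [0, 0, 0]],
    [[0, 0, 0], [0, 0, 0]],
    [[0, 0, 0], [0, 0, 0]],
    [[0, 0, 0], [0, 0, 0]],
    [[0, 0, 0], [0, 0, 0]]
  ],
  "claw": 0.0854
}}

```text
time: 18.87
position: [0.5569, -0.1298, 0.0744]
ee_rot: [0.99, 0.141, 0.0, 0.0]
contact_force: [-0.5, 0.3, -0.7]
gripper_width: 0.0854
grasp_force: 0.0
```

>>> {"api": "send_rows", "payload": {
  "targets": [
    [[0, 0, -0.005], [0, 0, 0]],
    [[0, 0, -0.015], [0, 0, 0]],
    [[0, 0, -0.035], [0, 0, 0]],
    [[0, 0, -0.06], [0, 0, 0]],
    [[0, 0, -0.085], [0, 0, 0]],
    [[0, 0, -0.11], [0, 0, 0]],
    [[0, 0, -0.125], [0, 0, 0]],
    [[0, 0, -0.13], [0, 0, 0]],
    [[0, 0, -0.13], [0, 0, 0]],
    [[0, 0, -0.13], [0, 0, 0]]
  ]
}}

```text
time: 19.7
position: [0.5565, -0.1297, 0.204]
ee_rot: [0.99, 0.141, -0.0, -0.0]
contact_force: [-0.3, 0.8, 0.5]
gripper_width: 0.0852
grasp_force: 0.0
```

Run:
```python
from h import *
c=get_calibration("wrist");im=camera("wrist")
m=cv2.inRange(cv2.cvtColor(im,cv2.COLOR_BGR2HSV),(3,110,30),(12,255,255))
n,l,st,ce=cv2.connectedComponentsWithStats(m)
print([(st[i].tolist(),ce[i].round()) for i in range(1,n) if st[i][4]>300])
for z in(.1,.005):print(z,px(c,[.5575,-.1297,z]))
for n,p in(("scene",(359,188)),("top",(194,218))):
    M=cv2.inRange(cv2.cvtColor(camera(n),cv2.COLOR_BGR2HSV),(105,120,40),(130,255,255))
    k,l,s,q=cv2.connectedComponentsWithStats(M);i=min((i for i in range(1,k) if s[i][4]>100),key=lambda i:np.hypot(*(q[i]-p)));print(n,s[i],q[i])
print(get_obs()["contact_force"])
```

```text
[([263, 156, 41, 61, 1865], array([283., 185.])), ([374, 219, 44, 52, 1153], array([396., 245.]))]
0.1 [285.02967364 200.21533052]
0.005 [284.4563836  172.43606373]
scene [346 187  25  14 267] [358.35955056 193.88764045]
top [182 207  25  25 496] [194.23387097 218.86895161]
[0.14658953 0.31890171 0.59070525]
```

The presser stands upright: its blob runs from 156 to 217 px, centred on column 283, as predicted. The cap is still down and the robot is clear of everything.

```bash
python3 -c "
from cell import *
print(hand_in())"
```

```text
the job is handed in; nothing more can be done
None
```

The cap clicked home at a peak push of about 11 N and stays down, flush with the lamp foot; the presser stands upright in its dish again, released, and the job was handed in at about 20 s of robot time.

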